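Close up the terminal box: carriage in, cover tucked and held down

TASK

Close up the loaded terminal box: push the orange-fronted terminal carriage fully home, then slide the red edge of the aluminium cover plate at least 15 mm under the lapped edge of the hinged flap, square to the box and without lifting the flap, and press the cover down flat on the box rims so that both red spring plungers are pushed in. Finish while still holding the cover pressed flat (do not let go), and leave the other things on the bench where they are.

Things in the scene. Friction and masses are not known exactly. Their poses are not given: they have to be found in the camera images.
- box: grey open-topped terminal box fixed to the bench, 254 mm long (x), 126 wide (y). Origin: underside, mid-width, below the flap's free edge; x axis runs from the open half towards the flap's hinge, z up. Open half: x = -124 (outer face of the 8 thick near end wall) to 0; wall tops (rims, the cover's seat) at z = 50; side walls 16 thick, 94 clear between; inner floor z = 8
- slot (a point): on the box, mid-width, at rim height (z = 50 of the box) right below the flap's free edge: mouth of the slot for the cover's red edge; axes as the box. The slot is 9 mm high (box z 50 to 59, below the flap) and runs 34 mm in +x, where the side walls step up 9 mm to carry the flap: this step stops the cover
- flap_edge (a point): middle of the free edge of the black hinged flap, at its lip (yellow, turned up by about 4 mm over the last 11 mm). The flap is a 3 mm plate, 126 wide, that laps over the slot; its underside is at z = 59 of the box, its yellow lip reaches up to z = 66. It is free to swing up and weighs 160 g.
- flap (a joint): angle of the flap about its hinge 125 mm beyond its free edge: 0 = lying shut, grows as it is lifted (0.05 = edge lifted by 6 mm)
- carriage (a joint): how far the terminal carriage is still pulled out, m: 0 = fully home (hard stop), at most 0.034; it slides along the box's x axis, is pushed in towards +x with about 2 N and stays where it is left
- carriage_face (a point): centre of the carriage's upright orange front plate (70 mm wide in y, from z = 10 to z = 44 of the box, the point at z = 27), on its face towards -x of the box, to be pushed towards +x. At home it lies at x = -30 of the box. Green and grey terminals stand behind it, lower than the rims.
- plunger_left (a joint): red spring plunger, 12 mm diameter, in the rim of the side wall at x = -50, y = +54 of the box: 0 = out (stands 7 mm above the rim), 0.007 = pressed flush with the rim, m. It pushes up with 2.6 N when out, 4.6 N when flush.
- plunger_right (a joint): its twin at x = -50, y = -54 of the box
- cover_handle (a point): grip centre of the cover's blue handle, an upright bar 50 long (x), 14 thick (y), 36 high on top of the plate; the point is 26 mm above the plate's underside and 14 below the handle's top, 93 mm from the red tuck edge (towards +x), 18 off the plate's middle (towards -x). Axes: x to the red edge, z up
- cover_edge (a point): middle of the red-striped tuck edge of the cover plate, on its underside; same axes as cover_handle
- cover: the cover: aluminium plate 150 (x) by 126 (y) by 4 mm, about 240 g, starts lying flat on the bench, handle up; red stripe along its tuck edge. Origin at the centre of its underside, axes as cover_handle
- screwdriver: red-handled screwdriver (mm), loose bystander, to be left alone; origin at its underside
- wrench: steel open-end wrench (mm), loose bystander, to be left alone; origin at its underside
- block: drilled aluminium block 75 x 50 x 22 (mm), loose bystander, to be left alone; origin at its underside
- hexkeys: red hex-key holder 70 x 30 x 20 (mm), loose bystander, to be left alone; origin at its underside
- marker: white and black marker 120 long (mm), loose bystander, to be left alone; origin at its underside

How it is judged:
On the way, in this order (a step that is already met when the one before it is completed fails the run):
1. the terminal carriage is pushed home (within 4 mm) (value of joint carriage below 0.004 m), for 0.2 s.
2. the cover's red edge lies at least 13 mm under the flap, in the slot (x of cover_edge in the frame of box between 0.013 and 0.037 m and y of cover_edge in the frame of box between -0.012 and 0.012 m and z of cover_edge in the frame of box between 0.045 and 0.0575 m), for 0.1 s.
At the end, for the whole second after the job is handed in: Carriage home (4 mm); red edge 13 mm or more under the flap, within 12 mm of the middle and 5 degrees of square; cover flat (2 degrees), edge within 3 mm of the rims; both plungers in by 5 mm or more; flap shut (under 0.03 rad); fingers still bear on the cover (over 2 N) (all of step 2 and value of joint carriage below 0.004 m and z of cover_edge in the frame of box below 0.053 m and angle between the x axis of cover_edge and the x axis of box, either way round below 0.09 rad and angle between cover_edge's own z axis and vertical below 0.035 rad and value of joint each of plunger_left, plunger_right above 0.005 m and value of joint flap below 0.03 rad and contact force between the fingers and cover above 2 N); the arm keeps its last pose, push and grip.
It fails at once if the flap is lifted by more than about 7 mm at its edge (value of joint flap above 0.06 rad).
It fails at once if a bystander is moved by more than 30 mm (distance of any of screwdriver, wrench, block, hexkeys, marker from where it was at the start of the episode above 0.03 m).
It also fails if it takes over 51 s, if anything falls off the work surface, if the arm or the gripper's body presses on something with over 40 N, if the wrist force passes 120 N, or if a joint passes its speed limit or range.

ROBOT

A 6-joint arm with a two-finger parallel gripper is mounted at the origin on the work surface. World frame = base frame: x ahead of the robot, y to its left, z up, the work surface at z = 0. Lengths are in m, angles in rad, forces in N, time in s.
With the tool pointing down it reaches from about 0.325 to 0.775 m from the base axis. Payload 5.5 kg.
Tool frame: the origin (TCP) lies on the centre line of the jaws, within the pads' length; the fingertips stand 22 mm ahead of it and the grasp point (between the pads) lies 3 mm ahead of it; z points along the fingers, y is the line along which they close (so a half turn about z gives the same grasp; the last joint's range is limited). The gripper opens to 85 mm and grips with 20 to 120 N. Pads are 22 mm wide; open, the fingers measure 114 mm over their backs; the gripper's body (76 mm by 85 mm) begins 54 mm behind the grasp point. The pads swing forward as they close: fully open they stand 13 mm farther back than shut.
Start: joints at [-1.31, 0.091, 1.231, -0, 1.82, -0.057], TCP at [0.187, -0.57, 0.253] pointing down, gripper open.
Joint ranges: [-2.87, 2.87], [-0.86, 2.18], [0.17, 2.46], [-1.51, 4.65], [0.06, 2.69], [-2.65, 2.65]. Speed limits (rad/s): [2.57, 2.57, 3.01, 3.14, 3.14, 3.14].

INTERFACE

Orientations are given as [roll, pitch, yaw] about the fixed x, y, z axes, in that order (R = Rz(yaw) Ry(pitch) Rx(roll)).
In Python, from cell import arm gives the robot as it stands.
- The arm moves only by the shell command python3 -m handwheel 'ROWS' [FORCE]. ROWS is JSON, a list of rows, each a list of 3 entries, a list of its own where there are three numbers: the shift along the world's x, y, z in mm, then the turn about the world's z in rad, then the opening, from 0 (shut) to 1 (fully open). In form: [[[x, y, z], twist, fingers], ...]. A call has 1 to 20 rows; each row is the pose to reach, as a shift and turn from the pose commanded when the call began; what a row does not reach only later rows make up. A row lasts 1/8 s, in which the tool goes at most 62.5 mm and 10.7 degrees, less where a joint would pass 70% of its speed; a pose out of reach is approached as far as the arm can. A call with a gripper value outside its range is refused whole. The fingers move at their own pace and stop on an object; FORCE is the grip in N (left out, the last holds). Time passes only in rows, so rows that repeat a pose let the fingers close. It gives the time, the measured TCP pose, the force, the opening and the grip force at its end, in the units of the state.
- arm.read_state(): the state, without advancing time (a new reading comes with each control period).
- arm.capture(name): name is "scene" or "top"; returns a dict with "image" (400x640x3 uint8, red, green, blue), "z_map" (400x640 float32, m along the optical axis (not along the pixel's ray), 0 where there is no reading), "fx", "fy", "cx", "cy" (pixels), "pose" (4x4, takes a point from camera to world coordinates). Camera axes: x right, y up, looking along -z (the intrinsics and any distortion apply to the point x, -y, -z); pixel columns grow to the right and rows downward; lengths in m; the calibration is good to about 2 mm. A picture is of the moment at which its call begins.
- arm.job_done(): hands the job in; it is judged then, once.
The state is a dict: "clock": time; "qpos": joint angles; "dq": joint speeds; "joint_torque": joint torques, N m; "tool_pos": TCP position; "ee_rot": TCP orientation; "contact_force": force on the tool from outside, world axes, zero at the start; "wrist_torque": the same for the moment, N m; "width": opening from 0.0 (shut) to 1.0 (fully open); "finger_force": force on a finger pad.
Only numpy, scipy, OpenCV 4.12 (cv2) and the standard library are available. Lean on these libraries where they do the work, as an engineer would, in place of code of your own. Each camera call takes 0.05 s, during which the arm holds its last target. There are 200 camera calls.

## Working session

There is one attempt and no reset: what is moved stays moved. The work goes in short steps, Python scripts to look and compute and a shell command to move; the robot and the scene stay as the last step left them, time stands still between calls to the robot, and variables do not carry over. Pictures are saved under pics/ and viewed, at most 10 in all, crops included, and the job is handed in when it is done.

```bash
mkdir -p pics; ls
cat > h.py <<'E'
import numpy as np, cv2, json
from cell import arm
def cap(n):
    c=arm.capture(n); c['image']=np.asarray(c['image']); return c
def pts(c):
    z=np.asarray(c['z_map']).astype(float); v,u=np.mgrid[:z.shape[0],:z.shape[1]]
    P=np.stack([(u-c['cx'])/c['fx']*z,-(v-c['cy'])/c['fy']*z,-z,np.ones_like(z)],-1)
    W=(P@np.asarray(c['pose']).T)[...,:3]; W[z==0]=np.nan; return W
def save(im,n): cv2.imwrite('pics/'+n,im[...,::-1])
E
python3 - <<'E'
from h import *
s=arm.read_state(); print({k:np.round(v,3).tolist() for k,v in s.items()})
for n in('scene','top'):
    c=cap(n); print(n,c.keys(),np.round(c['pose'],3).tolist(),c['fx'],c['cx'],c['cy'],(c['z_map']==0).mean()); save(c['image'],n+'0.png'); np.savez('pics/'+n+'0.npz',**c)
E
```

```text
pics
{'clock': 0.0, 'qpos': [-1.31, 0.092, 1.232, -0.0, 1.82, -0.057], 'dq': [0.001, 0.001, 0.002, -0.0, 0.002, 0.001], 'joint_torque': [0.001, -45.873, -41.802, -0.0, 0.012, -0.0], 'tool_pos': [0.187, -0.57, 0.252], 'ee_rot': [-3.14, -0.0, 0.318], 'contact_force': [0.244, -0.626, -1.462], 'wrist_torque': [0.008, 0.025, 0.037], 'finger_force': 0.0, 'width': 1.0}
scene dict_keys(['image', 'z_map', 'fx', 'fy', 'cx', 'cy', 'pose']) [[-0.332, -0.784, 0.525, 1.287], [0.943, -0.275, 0.186, 0.257], [-0.001, 0.557, 0.83, 1.177], [0.0, 0.0, 0.0, 1.0]] 394.7423166919423 317.7917759763558 196.3208278880318 0.003921875
top dict_keys(['image', 'z_map', 'fx', 'fy', 'cx', 'cy', 'pose']) [[0.002, 0.987, -0.16, 0.411], [-1.0, 0.002, -0.004, 0.013], [-0.003, 0.16, 0.987, 1.224], [0.0, 0.0, 0.0, 1.0]] 457.2215985826329 318.1988390965517 190.15208788141896 0.00375
```

View pics/scene0.png

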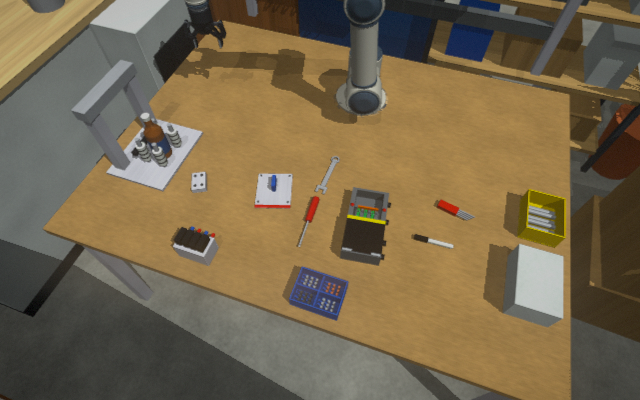

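View pics/top0.png

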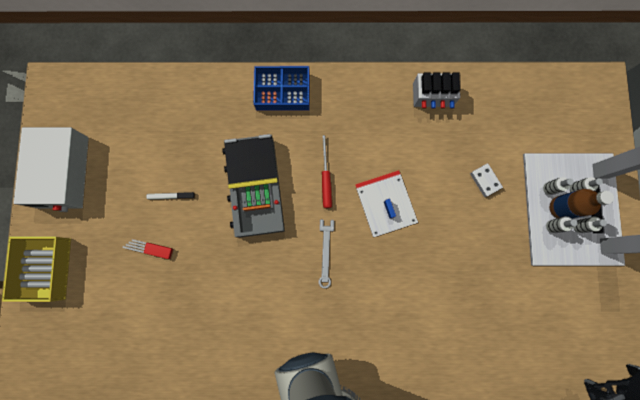

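The top view shows the box around (255,185) with its yellow lip at row ~183 and open half towards the robot. The cover is at (387,203): red edge at (378,180), blue handle at (391,209). The screwdriver and wrench lie between them at column ~326. Next I measure these by colour.

```bash
cat >> h.py <<'E'
def masks(im):
    h=cv2.cvtColor(im,cv2.COLOR_RGB2HSV).astype(int); H,S,V=h[...,0],h[...,1],h[...,2]
    return dict(yellow=(H>24)&(H<34)&(S>180)&(V>120),red=((H<6)|(H>174))&(S>170)&(V>90),orange=(H>7)&(H<16)&(S>190)&(V>120),blue=(H>105)&(H<125)&(S>140)&(V>60),
      white=(S<40)&(V>170),gray=(S<60)&(V>50)&(V<150),black=(V<50)&(S<120))
def comps(m,W,roi,amin=8):
    k=np.zeros_like(m);x0,y0,x1,y1=roi;k[y0:y1,x0:x1]=m[y0:y1,x0:x1]
    n,l,st,ce=cv2.connectedComponentsWithStats(k.astype(np.uint8))
    out=[]
    for i in range(1,n):
        if st[i,4]<amin: continue
        p=W[l==i]; r=cv2.minAreaRect((np.nan_to_num(p[:,:2])*1000).astype(np.float32))
        out.append((l==i,p)); print('  px',ce[i].round(1),'n',st[i,4],'med',np.nanmedian(p,0).round(4),'rect',np.round(r[0],1),np.round(r[1],1),round(r[2],1),'z',np.nanpercentile(p[:,2],[2,98]).round(4))
    return out
E
python3 - <<'E'
from h import *
for n,rois in (('top',{'box':(215,125,295,245),'cov':(350,165,425,240)}),('scene',{'box':(335,180,400,270),'cov':(248,165,300,215)})):
    c=dict(np.load(f'pics/{n}0.npz')); W=pts(c); M=masks(c['image'])
    for r,b in rois.items():
        for k in (('yellow','red','orange') if r=='box' else ('red','blue','white')):
            print(n,r,k); comps(M[k],W,b)
    x0,y0,x1,y1=rois['box']; save(cv2.resize(c['image'][y0:y1,x0:x1],None,fx=5,fy=5,interpolation=cv2.INTER_NEAREST),n+'box0.png')
E
```

```text
top box yellow
top box red
  px [276.2 201.8] n 11 med [0.569  0.1263 0.0565] rect [569.1 126.2] [7.8 7.3] 46.9 z [0.0537 0.0606]
  px [234.5 207.5] n 12 med [0.5546 0.2327 0.0568] rect [554.6 232.8] [6.6 7.4] 40.5 z [0.0531 0.06  ]
top box orange
  px [256.3 207.1] n 39 med [0.5573 0.1793 0.0448] rect [557.3 177.9] [ 3.8 65. ] 7.6 z [0.0389 0.0487]
top cov red
  px [377.4 178.5] n 149 med [ 0.6404 -0.1432  0.005 ] rect [345.6 -52.3] [102.9 691.5] 72.9 z [-0.001   0.0101]
top cov blue
  px [389.5 208.3] n 107 med [ 0.5556 -0.169   0.0399] rect [ 556.2 -169.8] [48.  13.5] 17.9 z [0.0221 0.0454]
top cov white
  px [386.1 204.4] n 2015 med [ 0.5736 -0.1599  0.005 ] rect [ 320.9 -131.5] [169.7 672.5] 81.9 z [0.0001 0.01  ]
scene box yellow
  px [365.9 219.1] n 129 med [0.6164 0.1868 0.0648] rect [306.  126.5] [649.6 129.1] 11.2 z [0.0381 0.0699]
scene box red
  px [352.1 203.9] n 8 med [0.5688 0.1258 0.0556] rect [569.1 125.3] [8.1 7. ] 16.9 z [0.0523 0.0591]
scene box orange
  px [368.1 207.4] n 31 med [0.558  0.1799 0.0446] rect [556.2 177.5] [ 8.4 64.6] 5.1 z [0.0413 0.0479]
scene cov red
  px [273.5 205.9] n 93 med [ 0.6365 -0.1364  0.005 ] rect [ 638.9 -143.6] [ 15.5 120.7] 18.8 z [0.0015 0.0105]
scene cov blue
  px [273.5 180.5] n 42 med [ 0.5553 -0.1685  0.0402] rect [ 556.2 -169. ] [50.3 10.9] 22.7 z [0.0291 0.0458]
scene cov white
  px [273.8 190. ] n 896 med [ 0.5775 -0.1591  0.0051] rect [ 319.3 -130.7] [165.5 669.8] 81.6 z [-0.0001  0.01  ]
```

View pics/topbox0.png

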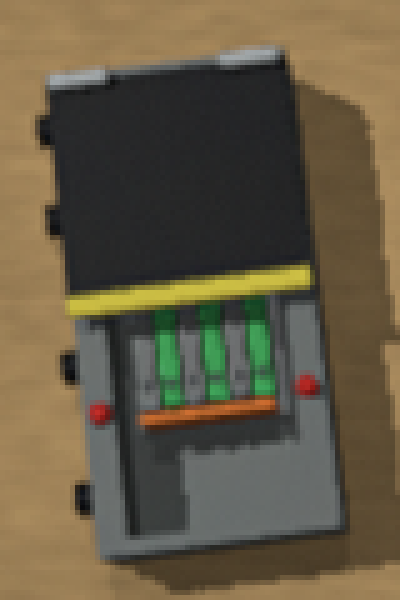

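The box frame checks out: the plungers are 107.6 mm apart (108 expected), the yaw is 0.134, and the slot mouth is at (0.611, 0.186). The carriage face is near box x = -57. I shut the fingers and go above the free space in front of it.

```bash
python3 -m handwheel '[[[340,745,0],-0.184,0],[[340,745,0],-0.184,0],[[340,745,0],-0.184,0],[[340,745,0],-0.184,0],[[340,745,0],-0.184,0],[[340,745,0],-0.184,0],[[340,745,0],-0.184,0],[[340,745,0],-0.184,0],[[340,745,0],-0.184,0],[[340,745,0],-0.184,0],[[340,745,0],-0.184,0],[[340,745,0],-0.184,0],[[340,745,0],-0.184,0],[[340,745,0],-0.184,0],[[340,745,-80],-0.184,0],[[340,745,-120],-0.184,0],[[340,745,-120],-0.184,0],[[340,745,-120],-0.184,0]]'
python3 - <<'E'
from h import *
for n,b in (('top',(340,160,430,245)),('scene',(245,160,305,215))):
    c=dict(np.load(f'pics/{n}0.npz')); W=pts(c); M=masks(c['image'])
    m=(M['white']|M['red'])&(np.abs(W[...,2])<.013); print(n); 
    k=np.zeros_like(m);k[b[1]:b[3],b[0]:b[2]]=m[b[1]:b[3],b[0]:b[2]]
    # silhouette corners cast on plane z=4mm
    cs,_=cv2.findContours(cv2.morphologyEx(k.astype(np.uint8),cv2.MORPH_CLOSE,np.ones((9,9))),0,1); q=max(cs,key=cv2.contourArea)[:,0].astype(float)
    d=np.c_[(q[:,0]-c['cx'])/c['fx'],-(q[:,1]-c['cy'])/c['fy'],-np.ones(len(q))]@c['pose'][:3,:3].T; o=c['pose'][:3,3]
    p=o+d*((.004-o[2])/d[:,2:]); print(cv2.minAreaRect((p[:,:2]*1000).astype(np.float32)))
    r=cv2.minAreaRect((W[M['blue']&k.astype(bool)|False][:,:2]*1000).astype(np.float32)) if (M['blue']&k.astype(bool)).any() else None; print(r)
E
```

```text
clock: 2.35
tool_pos: [0.5284, 0.1747, 0.1361]
ee_rot: [-3.141, -0.003, 0.133]
contact_force: [0.5, 0.4, 1.3]
width: -0.001
finger_force: 0.0
top
((574.3098754882812, -164.65939331054688), (149.32167053222656, 124.53096008300781), 18.294673919677734)
None
scene
((572.6429443359375, -166.11166381835938), (145.20364379882812, 126.06240844726562), 19.304271697998047)
None
```

The cover rectangle is 149x125 mm (150x126 expected), yaw 0.32, handle near (0.556,-0.170). Now I go down into the box and push the carriage.

```bash
python3 -m handwheel '[[[0,0,-45],0,0],[[0,0,-86],0,0],[[0,0,-86],0,0],[[10,1,-86],0,0],[[20,3,-86],0,0],[[28,4,-86],0,0],[[35,5,-86],0,0],[[38,5,-86],0,0],[[38,5,-86],0,0]]'
python3 - <<'E'
from h import *
c=cap('top');W=pts(c);M=masks(c['image']);comps(M['orange'],W,(215,125,295,245),4)
E
```

```text
clock: 3.48
tool_pos: [0.5657, 0.18, 0.047]
ee_rot: [3.141, -0.0, 0.134]
contact_force: [0.2, -0.1, 0.1]
width: -0.001
finger_force: 0.0
```

```bash
python3 -m handwheel '[[[2,0,0],0,0],[[4,1,0],0,0],[[6,1,0],0,0],[[6,1,0],0,0]]'; python3 -m handwheel '[[[2,0,0],0,0],[[3,0,0],0,0],[[3,0,0],0,0]]'
```

```text
clock: 4.03
tool_pos: [0.5716, 0.1811, 0.0471]
ee_rot: [-3.142, 0.0, 0.134]
contact_force: [-0.1, 0.3, -1.5]
width: -0.002
finger_force: 0.4
clock: 4.4
tool_pos: [0.5722, 0.1812, 0.0471]
ee_rot: [-3.141, 0.006, 0.134]
contact_force: [-11.4, -0.8, 6.2]
width: -0.003
finger_force: 5.8
```

Run:
```python
from h import *
c=cap('scene'); save(cv2.resize(c['image'][170:280,320:420],None,fx=5,fy=5),'push1.png')
```

```text
(no output)
```

View pics/push1.png

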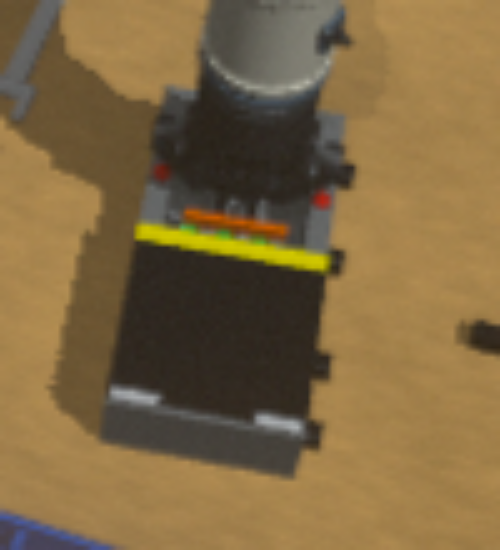

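The carriage is against its stop: 11 N, finger front at about box x = -29. The picture shows the orange front at (235,222), just short of the yellow lip. Next I back off, lift and go over the cover handle with open fingers.

```bash
python3 -m handwheel '[[[-15,-2,0],0,0],[[-15,-2,60],0,0],[[-15,-2,120],0,0],[[-19,-351,130],0.187,1],[[-19,-351,130],0.187,1],[[-19,-351,130],0.187,1],[[-19,-351,130],0.187,1],[[-19,-351,130],0.187,1],[[-19,-351,130],0.187,1],[[-19,-351,130],0.187,1],[[-19,-351,100],0.187,1],[[-19,-351,73],0.187,1],[[-19,-351,73],0.187,1],[[-19,-351,73],0.187,1]]' 100
python3 - <<'E'
from h import *
for n,b,q in (('top',(215,125,295,245),(350,165,425,240)),('scene',(335,180,400,270),(248,165,300,215))):
    c=cap(n);W=pts(c);M=masks(c['image']);print(n)
    for k in('orange','red'):comps(M[k],W,b,4)
    comps(M['blue'],W,q,4)
E
```

```text
clock: 6.2
tool_pos: [0.5561, -0.1695, 0.1217]
ee_rot: [3.141, -0.001, 0.322]
contact_force: [-1.0, 0.6, 0.1]
width: 1.003
finger_force: 0.0
top
  px [255.1 196.9] n 43 med [0.5839 0.1827 0.0443] rect [584.1 182.6] [ 5.4 63.5] 8.0 z [0.0409 0.0481]
  px [276.  201.8] n 10 med [0.5688 0.1262 0.0581] rect [570.1 126. ] [5.3 8. ] 89.7 z [0.0557 0.0629]
  px [234.5 207.5] n 12 med [0.5545 0.233  0.0574] rect [554.6 232.9] [8.2 7.3] 48.1 z [0.0514 0.0594]
  px [391.7 213.9] n 38 med [ 0.5391 -0.173   0.0398] rect [ 535.1 -164.8] [13.  36.8] 25.6 z [0.0208 0.1901]
scene
  px [366.4 214. ] n 33 med [0.5848 0.1798 0.0447] rect [584.3 181.3] [ 8.6 64.5] 5.9 z [0.0402 0.0498]
  px [352.1 203.9] n 8 med [0.5685 0.1252 0.0572] rect [287.9  61.6] [588.9   7. ] 12.8 z [0.0535 0.0601]
  px [384.  209.5] n 6 med [0.5556 0.2328 0.0585] rect [556.1 232.2] [5.7 7. ] 64.6 z [0.0537 0.0611]
  px [273.4 181.4] n 49 med [ 0.5568 -0.1678  0.0401] rect [ 555.9 -170.2] [52.2 11.8] 18.3 z [0.0224 0.0449]
```

The carriage moved 27 mm and stays home. The handle is still at (0.556,-0.170), so I go down and grip it.

```bash
python3 -m handwheel '[[[0,0,-40],0,1],[[0,0,-75],0,1],[[0,0,-90],0,1],[[0,0,-90],0,1],[[0,0,-90],0,0],[[0,0,-90],0,0],[[0,0,-90],0,0],[[0,0,-90],0,0],[[0,0,-90],0,0],[[0,0,-90],0,0]]' 110; python3 -m handwheel '[[[0,0,20],0,0],[[0,0,50],0,0],[[0,0,80],0,0],[[0,0,110],0,0],[[0,0,110],0,0]]'
python3 - <<'E'
from h import *
c=cap('scene');W=pts(c); save(cv2.resize(c['image'][140:250,220:330],None,fx=5,fy=5),'lift.png')
M=masks(c['image']); comps(M['red'],W,(230,150,305,230),20); comps(M['white'],W,(230,150,305,230),100)
E
```

```text
clock: 7.55
tool_pos: [0.5559, -0.1701, 0.031]
ee_rot: [3.141, -0.001, 0.321]
contact_force: [-1.3, 0.1, 4.9]
width: 0.148
finger_force: 108.0
clock: 8.18
tool_pos: [0.5567, -0.1704, 0.1438]
ee_rot: [3.138, -0.004, 0.321]
contact_force: [-0.1, 0.3, -2.5]
width: 0.143
finger_force: 107.6
  px [269.6 187.8] n 95 med [ 0.637  -0.1397  0.1187] rect [ 640.1 -145.5] [ 12.1 125. ] 19.2 z [0.1146 0.1228]
  px [270.9 174.3] n 786 med [ 0.5905 -0.1515  0.118 ] rect [ 320.8 -122.7] [151.4 670.1] 81.8 z [0.1137 0.1222]
```

View pics/lift.png

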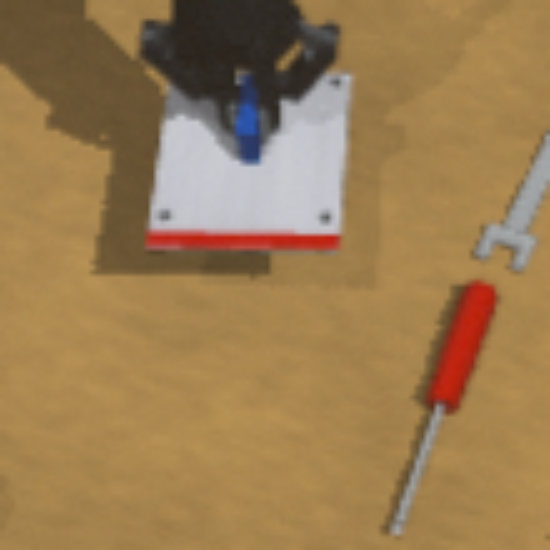

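The cover hangs level: the red stripe at (243,241) in the crop is at z ≈ 0.119, the same as the plate. I carry it over the box, with its edge short of the lip.

```bash
python3 -m handwheel '[[[0,0,20],0,0],[[-8,40,20],-0.03,0],[[-16,90,20],-0.06,0],[[-24,140,20],-0.1,0],[[-32,190,20],-0.13,0],[[-38,240,20],-0.16,0],[[-42,290,20],-0.187,0],[[-46,325,20],-0.187,0],[[-48,343,20],-0.187,0],[[-48,343,20],-0.187,0],[[-48,343,-20],-0.187,0],[[-48,343,-45],-0.187,0],[[-48,343,-45],-0.187,0],[[-48,343,-45],-0.187,0]]'
cat >> h.py <<'E'
def edge(tag):
    # red stripe & yellow lip in box frame (mm)
    a=.134;S=np.array([.612,.1863]);R=np.array([[np.cos(a),np.sin(a)],[-np.sin(a),np.cos(a)]])
    for n,b in (('top',(200,120,310,260)),('scene',(320,160,410,275))):
        c=cap(n);W=pts(c);M=masks(c['image'])
        for k in('red','yellow'):
            m=np.zeros(M[k].shape,bool);m[b[1]:b[3],b[0]:b[2]]=M[k][b[1]:b[3],b[0]:b[2]]
            l=cv2.connectedComponentsWithStats(m.astype(np.uint8));
            if l[0]<2: continue
            i=1+np.argmax(l[2][1:,4]); p=W[l[1]==i]; p=p[np.isfinite(p[:,0])]; zm=np.median(p[:,2]); p=p[np.abs(p[:,2]-zm)<.012]
            q=(p[:,:2]-S)@R.T*1000; r=cv2.minAreaRect(q.astype(np.float32)); print(n,k,'boxctr',np.round(r[0],1),'size',np.round(r[1],1),'ang',round(r[2],1),'z',round(zm*1000,1),'xr',np.percentile(q[:,0],[3,97]).round(1))
        save(cv2.resize(c['image'][b[1]:b[3],b[0]:b[2]],None,fx=5,fy=5,interpolation=cv2.INTER_CUBIC)[:600],f'{tag}_{n}.png')
E
python3 -c "
from h import *
edge('hover')"
```

```text
clock: 9.98
tool_pos: [0.5083, 0.1723, 0.0966]
ee_rot: [3.142, -0.002, 0.133]
contact_force: [-0.1, 0.4, -2.0]
width: 0.145
finger_force: 107.9
top red boxctr [-16.  -50.5] size [28.3  8.9] ang 87.9 z 72.0 xr [-19.8 -12. ]
scene red boxctr [-17.8  -2.6] size [122.3  15.7] ang 87.2 z 71.6 xr [-24.2 -12.1]
scene yellow boxctr [ 4.8 -1. ] size [125.4  12. ] ang 89.4 z 64.5 xr [-0.5  9.7]
```

Run:
```python
from h import *
a=.134;S=np.array([.612,.1863]);R=np.array([[np.cos(a),np.sin(a)],[-np.sin(a),np.cos(a)]])
for n,b in (('top',(200,120,310,260)),('scene',(320,160,410,275))):
    c=cap(n);W=pts(c);M=masks(c['image'])
    h=cv2.cvtColor(c['image'],cv2.COLOR_RGB2HSV).astype(int); M['yellow']=(h[...,0]>22)&(h[...,0]<36)&(h[...,1]>150)&(h[...,2]>90)
    for k in('red','yellow'):
        m=np.zeros(M[k].shape,bool);m[b[1]:b[3],b[0]:b[2]]=True;m&=M[k]&(W[...,2]>.058)&(W[...,2]<.085)
        q=(W[m][:,:2]-S)@R.T*1000; f=np.polyfit(q[:,1],q[:,0],1); print(n,k,m.sum(),'slope',f[0].round(4),'x at mid',f[1].round(1),'y rng',np.percentile(q[:,1],[1,99]).round(1))
    save(cv2.resize(c['image'][b[1]:b[3],b[0]:b[2]],None,fx=5,fy=5)[:600],f'hv_{n}.png')
```

```text
top red 38 slope 0.0549 x at mid -12.4 y rng [-63.6 -33.8]
top yellow 71 slope 0.004 x at mid 6.1 y rng [-61.4 -20.1]
scene red 103 slope -0.0022 x at mid -17.7 y rng [-63.3  57.6]
scene yellow 130 slope 0.005 x at mid 4.6 y rng [-63.   60.5]
```

View pics/hv_scene.png

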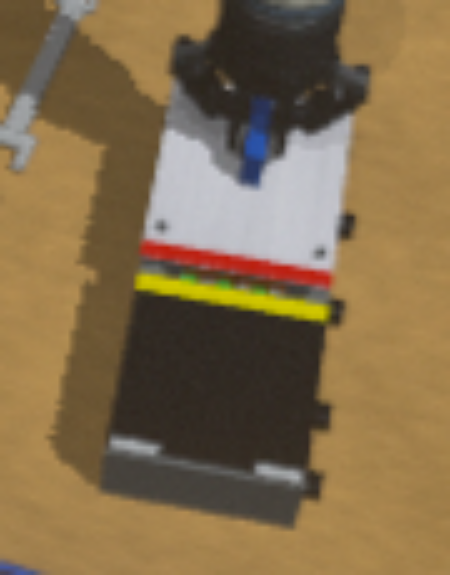

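The stripe at (235,263) and the lip at (232,297) in the crop run parallel, the slopes differing by less than 0.01. The edge is about 12 mm short of the slot and about 1.5 mm off in y. I come down onto the plungers before the slot.

```bash
python3 -m handwheel '[[[0,1.5,-3],0,0],[[0,1.5,-6],0,0],[[0,1.5,-9],0,0],[[0,1.5,-12],0,0],[[0,1.5,-14],0,0],[[0,1.5,-14],0,0]]'
python3 - <<'E'
from h import *
print(np.round(arm.read_state()['wrist_torque'],2)); edge('down')
E
```

```text
clock: 10.92
tool_pos: [0.5077, 0.1747, 0.082]
ee_rot: [-3.141, -0.001, 0.134]
contact_force: [-3.8, -0.6, 5.7]
width: 0.146
finger_force: 108.8
[-0.03  0.34  0.02]
top red boxctr [-16.  -46.3] size [28.5  7.5] ang 88.5 z 56.2 xr [-19.5 -12.3]
scene red boxctr [-18.4   0.5] size [121.1  13.5] ang 89.6 z 57.3 xr [-23.8 -12. ]
scene yellow boxctr [ 4.2 -1.3] size [124.8  12.8] ang 89.7 z 64.9 xr [-1.  10.2]
```

The plungers are being pressed (about 8 N) and the plate top is at about 56 mm, under the 59 mm flap. I slide in part way and check the forces.

```bash
python3 -m handwheel '[[[4,0.5,0],0,0],[[8,1,0],0,0],[[12,1.5,0],0,0],[[16,2,0],0,0],[[19,2.5,0],0,0],[[19,2.5,0],0,0]]'
python3 - <<'E'
from h import *
print(np.round(arm.read_state()['wrist_torque'],2)); edge('in1')
E
```

```text
clock: 11.78
tool_pos: [0.5274, 0.1773, 0.0825]
ee_rot: [-3.141, -0.003, 0.134]
contact_force: [-1.5, -0.3, 5.3]
width: 0.145
finger_force: 109.1
[0.02 0.06 0.01]
top yellow boxctr [  0.8 -51.6] size [2.7 0. ] ang -103.1 z 65.5 xr [0.5 1.1]
scene yellow boxctr [ 4.2 -1.2] size [125.   12.4] ang 89.9 z 64.7 xr [-0.8  9.9]
```

The lip height hasn't changed and the forces are low, so I continue to about 23 mm under.

```bash
python3 -m handwheel '[[[4,0.5,0],0,0],[[8,1,0],0,0],[[12,1.5,0],0,0],[[15,2,0],0,0],[[16,2,0],0,0],[[16,2,0],0,0]]'
python3 - <<'E'
from h import *
print(np.round(arm.read_state()['wrist_torque'],2)); edge('in2')
E
python3 -m handwheel '[[[0,0,-1],0,0],[[0,0,-2],0,0],[[0,0,-2],0,0]]'
```

```text
clock: 12.62
tool_pos: [0.543, 0.1793, 0.0823]
ee_rot: [-3.141, -0.002, 0.134]
contact_force: [-3.8, -0.3, 6.1]
width: 0.146
finger_force: 109.1
[ 0.    0.35 -0.04]
top yellow boxctr [  1.2 -52.6] size [0. 0.] ang 0.0 z 62.6 xr [1.2 1.2]
scene yellow boxctr [ 4. -1.] size [124.9  13.3] ang 88.9 z 64.4 xr [-1.2  9.6]
clock: 13.1
tool_pos: [0.543, 0.1793, 0.081]
ee_rot: [-3.141, -0.002, 0.134]
contact_force: [-2.8, 0.1, 8.2]
width: 0.143
finger_force: 110.0
```

```bash
python3 -m handwheel '[[[0,0,-1],0,0],[[0,0,-2],0,0],[[0,0,-2],0,0],[[0,0,-2],0,0]]'; python3 -m handwheel '[[[0,0,-1],0,0],[[0,0,-2],0,0],[[0,0,-2],0,0],[[0,0,-2],0,0]]'
```

```text
clock: 13.6
tool_pos: [0.5431, 0.1793, 0.081]
ee_rot: [-3.141, -0.003, 0.134]
contact_force: [-8.7, -2.2, 17.3]
width: 0.146
finger_force: 110.9
clock: 14.1
tool_pos: [0.5431, 0.1793, 0.0809]
ee_rot: [-3.141, -0.004, 0.134]
contact_force: [-12.8, -2.6, 25.3]
width: 0.146
finger_force: 112.3
```

It has bottomed out at TCP z 0.081, so the underside is at the 50 mm rims, pressed with about 25 N. I check depth, flatness and the flap.

Run:
```python
from h import *
s=arm.read_state();print(np.round(s['wrist_torque'],2),np.round(s['ee_rot'],4))
a=.134;S=np.array([.612,.1863]);R=np.array([[np.cos(a),np.sin(a)],[-np.sin(a),np.cos(a)]])
for n,b in (('top',(200,120,310,260)),('scene',(320,160,410,275))):
    c=cap(n);W=pts(c);M=masks(c['image'])
    m=np.zeros(M['white'].shape,bool);m[b[1]:b[3],b[0]:b[2]]=True;r=m&M['white']&(np.abs(W[...,2]-.055)<.015)
    p=W[r];q=np.c_[(p[:,:2]-S)@R.T,p[:,2]]*1000
    A=np.c_[q[:,:2],np.ones(len(q))];f=np.linalg.lstsq(A,q[:,2],rcond=None)[0]
    print(n,r.sum(),'plane tilt',f[:2].round(4),'z med',np.median(q[:,2]).round(1),'x',np.percentile(q[:,0],[0,1,99]).round(1),'y',np.percentile(q[:,1],[1,99]).round(1))
edge('fin')
```

```text
[-0.56  2.28  0.01] [-3.1411 -0.0036  0.134 ]
top 456 plane tilt [0.0277 0.0144] z med 54.8 x [-124.7 -122.9   -5. ] y [-61.3  61.9]
scene 614 plane tilt [0.0307 0.0058] z med 55.1 x [-113.3  -98.9   -7.5] y [-61.2  60.9]
scene yellow boxctr [ 4.4 -1.1] size [125.3  13.3] ang 89.3 z 64.5 xr [-1.2 10.4]
```

View pics/fin_scene.png

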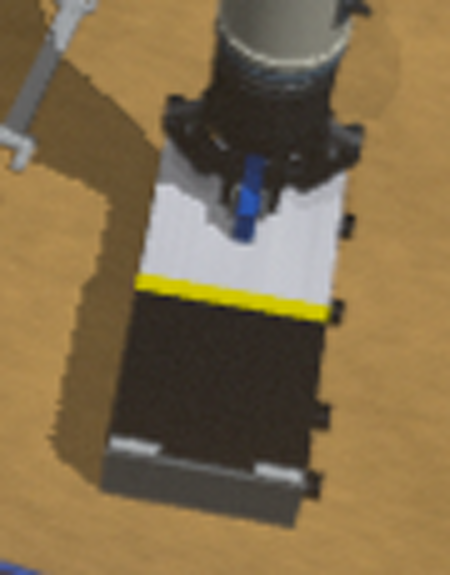

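View pics/fin_top.png

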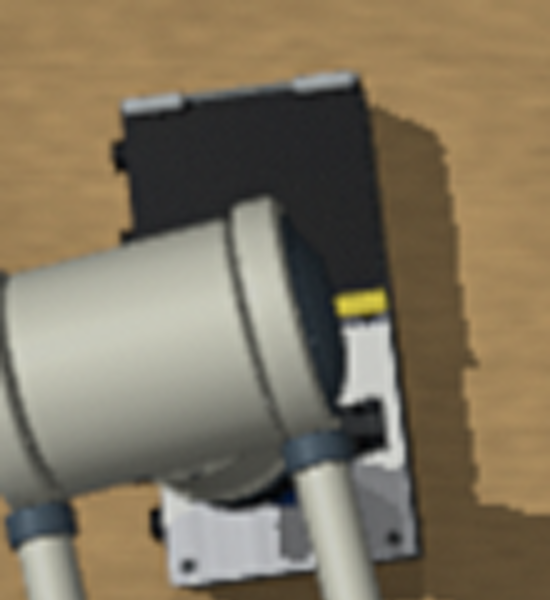

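The cover edge is about 24 mm under and the lip is unchanged, but the fit shows about 0.03 rad of pitch. I check whether that is depth bias by fitting known-flat things (the cover on the bench at the start, and the flap).

Run:
```python
from h import *
a=.134;S=np.array([.612,.1863]);R=np.array([[np.cos(a),np.sin(a)],[-np.sin(a),np.cos(a)]])
def fit(tag,W,m,z0,tol=.015):
    p=W[m&(np.abs(W[...,2]-z0)<tol)];q=np.c_[(p[:,:2]-S)@R.T,p[:,2]]*1000
    for _ in range(3):
        A=np.c_[q[:,:2],np.ones(len(q))];f=np.linalg.lstsq(A,q[:,2],rcond=None)[0]; e=q[:,2]-A@f; k=np.abs(e)<2.5*e.std()
        sd=e.std()/np.sqrt(len(q))/q[:,0].std(); q=q[k]
    print(tag,len(q),f[:2].round(4),'sd',sd.round(4),'z@x-100',(f@[-100,0,1]).round(1),'z@0',f[2].round(1))
def roi(b,sh=(400,640)):
    m=np.zeros(sh,bool);m[b[1]:b[3],b[0]:b[2]]=True;return m
for n,cb,bb in (('top',(350,165,425,240),(200,120,310,260)),('scene',(248,165,300,215),(320,160,410,275))):
    c=dict(np.load(f'pics/{n}0.npz'));W=pts(c);M=masks(c['image'])
    fit(n+' cover bench',W,roi(cb)&M['white'],.005); fit(n+' flap0',W,roi(bb)&M['black'],.062,.008); fit(n+' bench',W,roi(cb)&~M['white']&~M['red']&~M['blue'],0,.006)
    acc=[]
    c=cap(n);W=pts(c);M=masks(c['image'])
    for i in range(4):acc.append(pts(cap(n)))
    W=np.mean(acc,0)
    fit(n+' cover now',W,roi(bb)&M['white'],.055); fit(n+' flap',W,roi(bb)&M['black'],.062,.008)
```

```text
top cover bench 1974 [-0.0022 -0.0003] sd 0.0013 z@x-100 4.9 z@0 4.7
top flap0 1929 [-0.0019  0.0027] sd 0.0016 z@x-100 62.9 z@0 62.7
top bench 3122 [-0.0024 -0.    ] sd 0.0006 z@x-100 1.1 z@0 0.9
top cover now 437 [-0.0038 -0.0013] sd 0.0013 z@x-100 54.8 z@0 54.5
top flap 1274 [-0.     -0.0005] sd 0.0011 z@x-100 62.5 z@0 62.5
scene cover bench 876 [ 0.0035 -0.0039] sd 0.002 z@x-100 3.6 z@0 4.0
scene flap0 811 [-0.0001  0.0023] sd 0.0027 z@x-100 62.8 z@0 62.7
scene bench 1428 [-0.0004  0.    ] sd 0.0008 z@x-100 1.3 z@0 1.2
scene cover now 600 [-0.0003  0.0013] sd 0.002 z@x-100 54.8 z@0 54.8
scene flap 683 [-0.0003 -0.0015] sd 0.0016 z@x-100 62.8 z@0 62.8
```

With outliers removed, the cover is flat to within 0.004 rad with its top at the seated height, and the flap is shut. I hand it in.

```bash
python3 -c "
from cell import arm
s=arm.read_state(); print(s['clock'],s['contact_force'],s['finger_force']); print(arm.job_done())"
```

```text
14.8 [-13.99987415  -3.61641761  24.8888625 ] 112.29822635650635
the job is handed in; nothing more can be done
None
```

The job is handed in at about 15 s: the carriage is home, the cover's red edge is about 24 mm under the shut flap, and the cover is still held and pressed flat at rim height with about 25 N; the plungers are hidden, so I inferred they are in, and the verdict was not shown.

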